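# Slide two ball bearings home in the bearing rack

## Robot

A 6-joint arm with a two-finger parallel gripper is mounted at the origin on the work surface. World frame = base frame: x ahead of the robot, y to its left, z up, the work surface at z = 0. Lengths are in m, angles in rad, forces in N, time in s.
With the tool pointing down it reaches from about 0.275 to 0.725 m from the base axis. Payload 5.6 kg.
Tool frame: the origin (TCP) lies midway between the tips of the shut fingers; the grasp point (between the pads) lies 19 mm behind it; z points along the fingers, y is the line along which they close (so a half turn about z gives the same grasp; the last joint's range is limited). The gripper opens to 85 mm and grips with 20 to 120 N. Pads are 22 mm wide; open, the fingers measure 114 mm over their backs; the gripper's body (76 mm by 85 mm) begins 54 mm behind the grasp point. The pads swing forward as they close: fully open they stand 13 mm farther back than shut.
Start: joints at [-0.96, 0.255, 0.108, 0, -1.424, -0.285], TCP at [0.176, -0.521, 0.231] pointing down, gripper open.
Joint ranges: [-2.95, 2.95], [-1.21, 1.97], [-1.09, 1.5], [-2.87, 1.71], [-2.94, -0.07], [-3.05, 3.05]. Speed limits (rad/s): [2.57, 2.57, 3.14, 3.14, 3.14, 3.14].

## Interface

Orientations are given as a unit quaternion [w, x, y, z].
In Python, from bench import ctrl gives the robot as it stands. The module is installed in compiled form; this text tells all that it offers.
- The arm moves only by the shell command python3 -m inch 'ROWS' [FORCE]. ROWS is JSON, a list of rows, each a list of 7 numbers: the turn, a rotation vector about the tool's x, y, z in degrees, then the shift along the tool's x, y, z in cm, then the opening, from 0 (shut) to 1 (fully open). In form: [[wx, wy, wz, dx, dy, dz, claw], ...]. A call has 1 to 8 rows; each row shifts and turns the commanded pose from where the row before left it, along the tool's axes as they then stand; what a row does not reach is not made up. A row lasts 1/10 s, in which the tool goes at most 50 mm and 8.59 degrees, less where a joint would pass 70% of its speed; a pose out of reach is approached as far as the arm can. A call with a gripper value outside its range is refused whole. The fingers move at their own pace and stop on an object; FORCE is the grip in N (left out, the last holds). Time passes only in rows, so rows that do not move let the fingers close. It gives the time, the measured TCP pose, the force, the opening and the grip force at its end, in the units of the state.
- ctrl.get_obs(): the state, without advancing time (a new reading comes with each control period).
- ctrl.camera(name): name is "side" or "top" or "wrist"; returns a dict with "img" (420x560x3 uint8, blue, green, red), "intrinsics" (3x3 intrinsics, pixels), "rvec" (rotation vector, rad) and "tvec" (3), from world to camera coordinates, as OpenCV has them. Camera axes: x right, y down, z forward; pixel columns grow to the right and rows downward; lengths in m; the calibration is good to about 2 mm. A picture is of the moment at which its call begins. There is no depth.
- ctrl.hand_in(): hands the job in; it is judged then, once.
The state is a dict: "t": time; "joints": joint angles; "qd": joint speeds; "tau": joint torques, N m; "tcp_pos": TCP position; "tool_rot": TCP orientation; "contact_force": force on the tool from outside, world axes, zero at the start; "ft_torque": the same for the moment, N m; "width": opening from 0.0 (shut) to 1.0 (fully open); "finger_force": force on a finger pad.
Only numpy, scipy, OpenCV 4.12 (cv2) and the standard library are available. Lean on these libraries where they do the work, as an engineer would, in place of code of your own. Each camera call takes 0.05 s, during which the arm holds its last target. There are 200 camera calls.

## Task

Two sealed steel ball bearings, one small and one big, lie flat on the apron of the bearing rack. Slide each along the deck and down the lane until it drops fully home, lying flat, into the pocket of its own size: the small one into the near pocket, the big one across that and under the steel strap into the far pocket. A seated bearing stands proud and blocks the lane, so mind the order. Keep them on the deck, never lifting them clear of it, and leave the mug, bottle and hammer where they are.

Things in the scene. Friction and masses are not known exactly. Their poses are not given: they have to be found in the camera images.
- rack: Grey plastic bearing rack, fixed; flat deck 30 mm above the bench. Origin: on the bench, on the centre line where apron meets lane; x points down the lane from apron to pockets, y across, z up. Apron: x -150 to 0 mm, y -98 to 98 mm, edged by a black fence 3 mm high above the deck, 6 mm thick; the bearings start on it, one either side of the centre line
- lane_mouth (a point): Centre of the lane's mouth, at deck height above the rack's origin. The lane is 53 mm wide between 3 mm high fences (6 mm thick) and runs to an end fence 115 mm on. Slanting fences, 3 mm high, funnel into the mouth from 30 mm before it, where they stand 56 mm either side of the centre line
- strap (a point): Middle of the underside of the steel strap that crosses the lane, 79 mm along it from the mouth. Underside 20 mm, top 24 mm above the deck; 10 mm wide along the lane (74 to 84 mm from the mouth), 88 mm long across it, on posts 40 mm either side of the centre line
- small_pocket (a point): Centre of the floor of the near, small pocket: a round recess of 39 mm diameter, 6 mm deep from the deck, open above, 33 mm along the lane from its mouth, on the rack's centre line
- big_pocket (a point): Centre of the floor of the far, big pocket: a round recess of 51 mm diameter, 6 mm deep from the deck, 88 mm along the lane from its mouth, on the rack's centre line; the strap hangs over its near half
- small_bearing: Small ball bearing: steel ring with black seal and its bore capped, a disc of 35 mm diameter, 11 mm high, about 45 g, lying flat on the apron. Origin: centre of its underside, z up. Home in its pocket, it stands 5 mm proud of the deck
- big_bearing: Big ball bearing: steel ring with black seal and its bore capped, a disc of 47 mm diameter, 14 mm high, about 110 g, lying flat on the apron; too wide for the small pocket, it slides over it while that is empty. Origin: centre of its underside, z up. Home in its pocket, it stands 8 mm proud of the deck
- mug: White mug, 82 mm across, 95 mm high, bystander. Origin: centre of its underside
- bottle: Small red bottle, 36 mm across, 110 mm high, bystander. Origin: centre of its underside
- hammer: Hammer lying on the bench, bystander. Origin: under its middle, x along the handle towards the head
Not all that is in view belongs to the job. Leave any blue look-alike of the big_bearing alone. What is shaped like the small_bearing but red is not meant.

How it is judged:
By the outcome, as a careful person would: the job done as asked, in the order asked, and still so for the second after the job is handed in, with the robot touching nothing.
It also fails if it takes over 69 s, if anything falls off the work surface, if the arm or the gripper's body presses on something with over 40 N, if the wrist force passes 120 N, or if a joint passes its speed limit or range.

## Working session

There is one attempt and no reset: what is moved stays moved. The work goes in short steps, Python scripts to look and compute and a shell command to move; the robot and the scene stay as the last step left them, time stands still between calls to the robot, and variables do not carry over. Pictures are saved under pics/ and viewed, at most 10 in all, crops included, and the job is handed in when it is done.

```bash
mkdir -p pics; ls; python3 - <<'E'
from bench import ctrl
import cv2,numpy as np,pickle
d={}
for n in("top","side"):
    c=ctrl.camera(n);d[n]=c;cv2.imwrite(f"pics/{n}0.png",c["img"])
    print(n,c["intrinsics"],c["rvec"],c["tvec"])
pickle.dump(d,open("cams.pkl","wb"))
o=ctrl.get_obs();print(o["t"],o["tcp_pos"],o["tool_rot"],o["width"])
E
```

```text
pics
top [[420.58198376   0.         281.24943411]
 [  0.         420.58198376 215.16777052]
 [  0.           0.           1.        ]] [ 2.13674531 -2.16214507  0.17212517] [0.0195398  0.61551547 0.92559631]
side [[531.79825553   0.         274.29127262]
 [  0.         531.79825553 211.67365359]
 [  0.           0.           1.        ]] [ 0.99219933 -2.27879437  1.22900281] [0.4354085  0.28792044 1.06992153]
0.1 [ 0.17594028 -0.52061752  0.23047351] [-1.74966528e-04 -1.62160786e-01  9.86763959e-01  8.58714967e-04] 0.9978348765802768
```

View pics/top0.png

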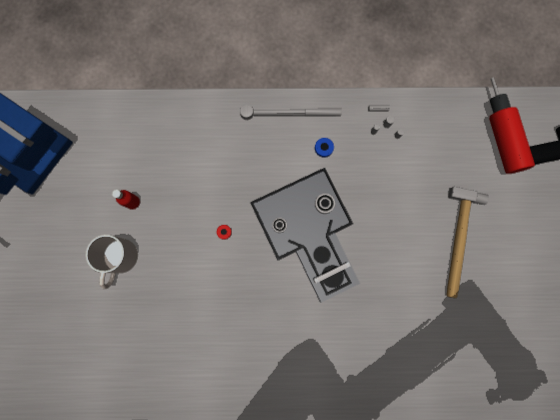

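View pics/side0.png

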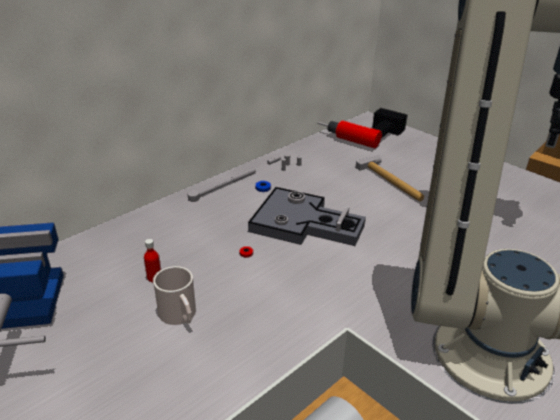

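The top view shows the rack at about (255-355, 170-300). The small bearing is at (280,225), the big one at (325,203), the pockets at (322,255) and (333,277), and the strap at (333,272). I'll zoom in for precise corners.

```bash
python3 - <<'E'
import cv2,pickle
im=pickle.load(open("cams.pkl","rb"))["top"]["img"]
cv2.imwrite("pics/crop.png",cv2.resize(im[160:308,240:370],None,fx=4,fy=4,interpolation=cv2.INTER_CUBIC))
E
```

```text
(no output)
```

View pics/crop.png

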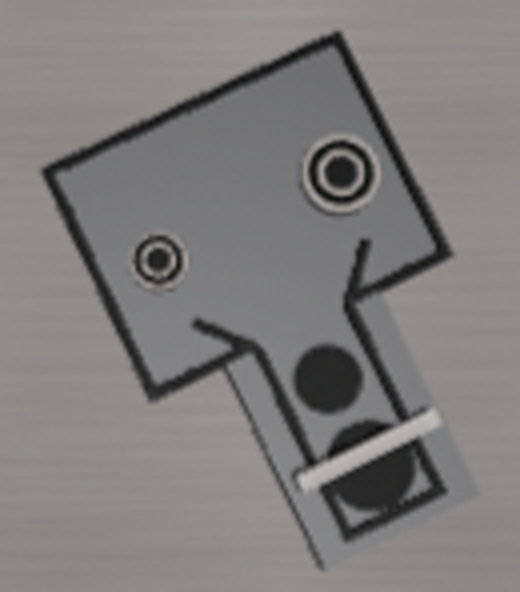

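```bash
cat > h.py <<'E'
import cv2,numpy as np,pickle
from scipy.optimize import least_squares
def ray(c,uv,z):
    R=cv2.Rodrigues(np.array(c["rvec"]))[0];t=np.array(c["tvec"]).ravel()
    d=R.T@np.linalg.inv(c["intrinsics"])@np.array([uv[0],uv[1],1.]);o=-R.T@t
    return (o+d*(z-o[2])/d[2])
def world(p,r):
    c,s=np.cos(r[2]),np.sin(r[2]);return np.array([[c,-s],[s,c]])@np.array(p)+r[:2]
def rack(p,r):
    c,s=np.cos(r[2]),np.sin(r[2]);return np.array([[c,s],[-s,c]])@(np.array(p)-r[:2])
E
python3 - <<'E'
from h import *
c=pickle.load(open("cams.pkl","rb"))["top"]
f=lambda u:((u[0]+.5)/4-.5+240,(u[1]+.5)/4-.5+160)
pts=[((44,170),(-.150,-.098),.033),((339,32),(-.150,.098),.033),((452,255),(0,.098),.033),((152,401),(0,-.098),.033),
((328,378),(.033,0),.030),((299,483),(.079,-.044),.054),((436,416),(.079,.044),.054)]
W=[ray(c,f(p[0]),p[2])[:2] for p in pts]
def res(r):return np.concatenate([world(p[1],r)-w for p,w in zip(pts,W)])
s=least_squares(res,[.5,0,3.]);r=s.x
print(r,np.degrees(r[2]));print((s.fun*1000).round(1).reshape(-1,2))
np.save("rack.npy",r)
for n,u,z in(("small",(159,260),.041),("big",(341,173),.044)):
    w=ray(c,f(u),z)[:2];print(n,w,rack(w,r)*1000)
for k in(0,.033,.088):print(k,world((k,0),r))
E
```

```text
[ 0.55507457 -0.06648456  3.57543534] 204.85735472359997
[[ 0.6  1.8]
 [ 1.4 -0.3]
 [-0.1 -0.9]
 [ 0.3  0.7]
 [-0.6 -0. ]
 [-1.1  0.2]
 [-0.4 -1.5]]
small [0.59433907 0.01682094] [-70.64527792 -59.08259076]
big [ 0.64374973 -0.08960193] [-70.74240878  58.25125489]
0 [ 0.55507457 -0.06648456]
0.033 [ 0.52513178 -0.08035646]
0.088 [ 0.47522714 -0.10347629]
```

```bash
cat > st.py <<'E'
# state in rack frame: python3 st.py [goalx goaly goalz mm] -> tool-axis shift in cm and turn about tool z
import sys
from h import *
from bench import ctrl
from scipy.spatial.transform import Rotation as Ro
def st(goal=None):
    r=np.load("rack.npy");o=ctrl.get_obs();q=np.array(o["tool_rot"]);R=Ro.from_quat(q[[1,2,3,0]]).as_matrix()
    p=np.array([*rack(o["tcp_pos"][:2],r),o["tcp_pos"][2]])*1000
    yaw=np.degrees(np.arctan2(R[1,0],R[0,0])-r[2]);yaw=(yaw+180)%360-180
    print("t %.2f rack"%o["t"],p.round(1),"yaw err %.2f"%yaw,"zaxis",R[:,2].round(3),"F",np.round(o["contact_force"],1),"w %.3f ff %.1f"%(o["width"],np.max(o["finger_force"])))
    if goal is not None:
        a=r[2];Rr=np.array([[np.cos(a),-np.sin(a),0],[np.sin(a),np.cos(a),0],[0,0,1]])
        d=Rr@(np.array(goal)-p);print("turn wz %.2f; then (aligned) shift cm"%yaw,(np.array([1,-1,-1])*(np.array(goal)-p)/10).round(2),"now-axes",(R.T@d/10).round(2))
if __name__=="__main__":
    a=[float(x) for x in sys.argv[1:]];st(a or None)
E
python3 st.py -71 58 130
```

```text
t 0.10 rack [534.9 252.7 230.5] yaw err -6.19 zaxis [-0.001  0.002 -1.   ] F [-1.  -0.3  0.4] w 0.998 ff 0.0
turn wz -6.19; then (aligned) shift cm [-60.59  19.47  10.05] now-axes [-58.14  25.87  10.09]
```

```bash
python3 -m inch '[[0,0,-6.19,0,0,0,0.75],[0,0,0,-3.8,1.2,0,0.75],[0,0,0,-3.8,1.2,0,0.75],[0,0,0,-3.8,1.2,0,0.75],[0,0,0,-3.8,1.2,0,0.75],[0,0,0,-3.8,1.2,0,0.75],[0,0,0,-3.8,1.2,0,0.75],[0,0,0,-3.8,1.2,0,0.75]]' 30; python3 -m inch '[[0,0,0,-3.8,1.2,0.5,0.75],[0,0,0,-3.8,1.2,0.5,0.75],[0,0,0,-3.8,1.2,1,0.75],[0,0,0,-3.8,1.2,1,0.75],[0,0,0,-3.8,1.2,1,0.75],[0,0,0,-3.8,1.2,1,0.75],[0,0,0,-3.8,1.2,1,0.75],[0,0,0,0,0,0,0.75]]'; python3 st.py -71 58 130
```

```text
t: 0.9
tcp_pos: [0.3829, -0.3315, 0.231]
tool_rot: [-0.0, -0.215, 0.977, 0.0]
contact_force: [0.6, -0.5, -0.6]
width: 0.747
finger_force: 0.0
t: 1.7
tcp_pos: [0.5895, -0.1415, 0.1678]
tool_rot: [-0.002, -0.217, 0.976, 0.001]
contact_force: [-0.1, -0.1, -0.0]
width: 0.75
finger_force: 0.0
t 1.70 rack [  0.3  82.6 167.8] yaw err 0.19 zaxis [-0.005  0.001 -1.   ] F [-0.1 -0.1 -0. ] w 0.750 ff 0.0
turn wz 0.19; then (aligned) shift cm [-7.13  2.46  3.78] now-axes [-7.15  2.42  3.76]
```

```bash
python3 -m inch '[[0,0,0.19,-2.4,0.8,0.5,0.75],[0,0,0,-2.4,0.8,0.5,0.75],[0,0,0,-2.35,0.85,1,0.75],[0,0,0,0,0,0.8,0.75],[0,0,0,0,0,0,0.75],[0,0,0,0,0,0,0.75]]' ; python3 st.py -71 58 60; python3 - <<'E'
from bench import ctrl
import cv2,pickle
d={n:ctrl.camera(n) for n in("wrist","top")};pickle.dump(d,open("c1.pkl","wb"))
cv2.imwrite("pics/w1.png",d["wrist"]["img"])
E
```

```text
t: 2.3
tcp_pos: [0.6423, -0.0935, 0.1433]
tool_rot: [-0.0, -0.213, 0.977, -0.0]
contact_force: [-0.8, -0.2, 0.0]
width: 0.748
finger_force: 0.0
t 2.30 rack [-67.8  61.2 143.3] yaw err -0.21 zaxis [-0.001 -0.    -1.   ] F [-0.8 -0.2  0. ] w 0.748 ff 0.0
turn wz -0.21; then (aligned) shift cm [-0.32  0.32  8.33] now-axes [-0.33  0.32  8.33]
```

View pics/w1.png

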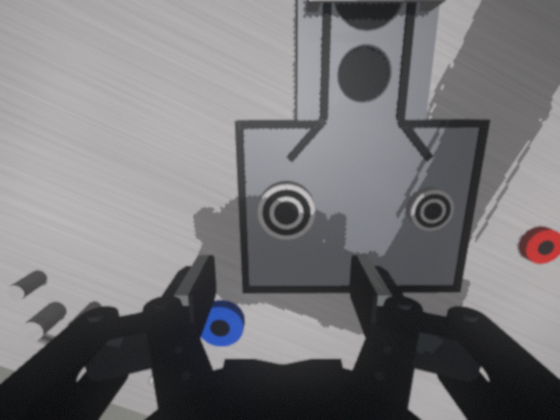

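The wrist view shows the rack corners at (236,121), (489,121), (245,293) and (463,292). The small pocket is at (364,73), the big bearing at (286,210) and the small one at (432,210). I'll cross-check the pose against these.

```bash
python3 - <<'E'
from h import *
c=pickle.load(open("c1.pkl","rb"))["wrist"]
r0=np.load("rack.npy")
pts=[((236,121),(0,.098),.033),((489,121),(0,-.098),.033),((245,293),(-.150,.098),.033),((463,292),(-.150,-.098),.033),((364,73),(.033,0),.030)]
W=[ray(c,p[0],p[2])[:2] for p in pts]
s=least_squares(lambda r:np.concatenate([world(p[1],r)-w for p,w in zip(pts,W)]),r0);r=s.x
print(r0,r,np.degrees(r[2]));print((s.fun*1000).round(1).reshape(-1,2))
for n,u,z in(("small",(432,210),.041),("big",(286.5,210.5),.044)):
    w=ray(c,u,z)[:2];print(n,w,rack(w,r)*1000,rack(w,r0)*1000)
np.save("rack_w.npy",r); np.save("rack.npy",(r+r0)/2)
E
python3 st.py -71 58 60
```

```text
[ 0.55507457 -0.06648456  3.57543534] [ 0.55366446 -0.06546742  3.58107667] 205.18057933074064
[[ 0.4 -0.4]
 [-2.2  0.6]
 [ 1.2 -0.4]
 [ 0.3 -0.8]
 [ 0.3  1. ]]
small [0.59270033 0.01658537] [-70.23755739 -57.64673236] [-69.05932783 -59.55770304]
big [ 0.64095421 -0.09003551] [-68.54167649  59.37281215] [-68.0236167   57.46954641]
t 2.40 rack [-68.3  62.4 144.1] yaw err -0.40 zaxis [ 0.001 -0.    -1.   ] F [-1.2 -0.3 -0.5] w 0.748 ff 0.0
turn wz -0.40; then (aligned) shift cm [-0.27  0.44  8.41] now-axes [-0.26  0.45  8.41]
```

```bash
python3 -m inch '[[0,0,-0.4,-0.2,0.43,2.5,0.75],[0,0,0,0,0,2.5,0.75],[0,0,0,0,0,2.5,0.75],[0,0,0,0,0,2,0.75],[0,0,0,0,0,1.4,0.75],[0,0,0,0,0,0,0.75],[0,0,0,0,0,0,0.75]]' ; python3 st.py -70 58.3 31; python3 - <<'E'
from bench import ctrl
import cv2
cv2.imwrite("pics/w2.png",ctrl.camera("wrist")["img"])
E
```

```text
t: 3.1
tcp_pos: [0.6434, -0.0885, 0.0353]
tool_rot: [0.001, -0.217, 0.976, -0.0]
contact_force: [0.4, -0.2, 0.3]
width: 0.75
finger_force: 0.0
t 3.10 rack [-71.2  58.   35.3] yaw err 0.04 zaxis [ 0.001 -0.    -1.   ] F [ 0.4 -0.2  0.3] w 0.750 ff 0.0
turn wz 0.04; then (aligned) shift cm [ 0.12 -0.03  0.43] now-axes [ 0.12 -0.03  0.43]
```

View pics/w2.png

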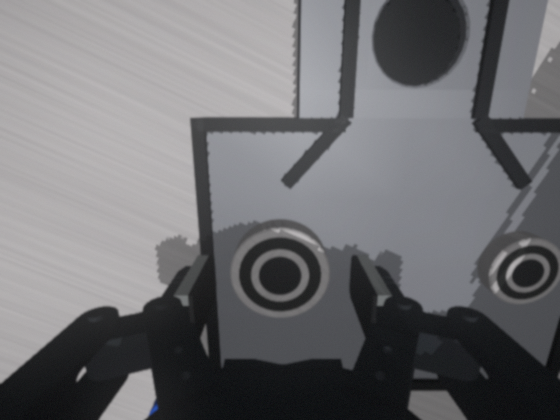

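The bearing is at (281,268), centred between the fingertips at (205,265) and (355,265). I'll lower and close.

```bash
python3 -m inch '[[0,0,0,0.1,0,0.4,0.7],[0,0,0,0,0,0,0.5],[0,0,0,0,0,0,0.45],[0,0,0,0,0,0,0.45],[0,0,0,0,0,0,0.45],[0,0,0,0,0,0,0.45]]' 25; python3 st.py -35 0 31
```

```text
t: 3.75
tcp_pos: [0.6423, -0.0885, 0.0309]
tool_rot: [0.0, -0.217, 0.976, -0.0]
contact_force: [-0.8, -0.7, 5.2]
width: 0.535
finger_force: 26.1
t 3.75 rack [-70.1  57.6  30.9] yaw err 0.06 zaxis [ 0.001 -0.    -1.   ] F [-0.8 -0.7  5.2] w 0.535 ff 26.1
turn wz 0.06; then (aligned) shift cm [ 3.51  5.76 -0.01] now-axes [ 3.51  5.77 -0.01]
```

```bash
python3 -m inch '[[0,0,0,0.7,1.15,0,0.45],[0,0,0,0.7,1.15,0,0.45],[0,0,0,0.7,1.15,0,0.45],[0,0,0,0.7,1.15,0,0.45],[0,0,0,0.7,1.15,0,0.45],[0,0,0,0,0,0,0.45],[0,0,0,0,0,0,0.45]]'; python3 st.py 0 0 31; python3 - <<'E'
from bench import ctrl
import cv2
cv2.imwrite("pics/w3.png",ctrl.camera("wrist")["img"])
E
```

```text
t: 4.45
tcp_pos: [0.5858, -0.0508, 0.0309]
tool_rot: [-0.0, -0.217, 0.976, 0.0]
contact_force: [-3.5, 1.8, 8.0]
width: 0.537
finger_force: 26.5
t 4.45 rack [-34.9  -0.5  30.9] yaw err 0.08 zaxis [-0.  0. -1.] F [-3.5  1.8  8. ] w 0.537 ff 26.5
turn wz 0.08; then (aligned) shift cm [ 3.49 -0.05 -0.01] now-axes [ 3.49 -0.04 -0.01]
```

View pics/w3.png

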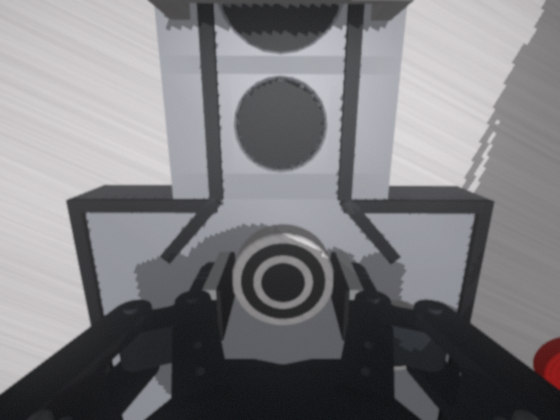

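The lane is centred at column ~282 and the bearing is at ~283, so it is aligned to about 0.5 mm. I'll slide down the lane.

```bash
python3 -m inch '[[0,0,0,1.2,-0.03,0,0.45],[0,0,0,1.2,0,0,0.45],[0,0,0,1.2,0,0,0.45],[0,0,0,1.2,0,0,0.45],[0,0,0,1.2,0,0,0.45],[0,0,0,1,0,0,0.45],[0,0,0,1,0,0,0.45],[0,0,0,0,0,0,0.45]]'; python3 st.py 45 0 31
```

```text
t: 5.3
tcp_pos: [0.5122, -0.0864, 0.0309]
tool_rot: [-0.0, -0.217, 0.976, -0.0]
contact_force: [-0.7, 0.4, 8.8]
width: 0.534
finger_force: 26.8
t 5.30 rack [46.9  0.7 30.9] yaw err 0.02 zaxis [ 0. -0. -1.] F [-0.7  0.4  8.8] w 0.534 ff 26.8
turn wz 0.02; then (aligned) shift cm [-0.19  0.07 -0.01] now-axes [-0.19  0.07 -0.02]
```

```bash
python3 -m inch '[[0,0,0,0,0,0,0.75],[0,0,0,0,0,0,0.75],[0,0,0,0,0,0,0.75],[0,0,0,-1.5,0.04,0,0.75],[0,0,0,-1.5,0,-0.1,0.75],[0,0,0,-1.6,0,-0.2,0.5],[0,0,0,0,0,0,0.25],[0,0,0,0,0,0,0.25]]'; python3 -m inch '[[0,0,0,0,0,0,0.25],[0,0,0,0,0,0,0.25]]'; python3 st.py 45 0 34; python3 - <<'E'
from bench import ctrl
import cv2
cv2.imwrite("pics/w4.png",ctrl.camera("wrist")["img"])
E
```

```text
t: 6.1
tcp_pos: [0.5543, -0.0655, 0.0326]
tool_rot: [-0.001, -0.217, 0.976, 0.0]
contact_force: [-0.3, 0.3, 0.6]
width: 0.258
finger_force: 0.0
t: 6.3
tcp_pos: [0.5543, -0.0658, 0.0331]
tool_rot: [-0.0, -0.217, 0.976, 0.0]
contact_force: [0.5, -0.3, 0.8]
width: 0.25
finger_force: 0.0
t 6.30 rack [-0.  -0.2 33.1] yaw err 0.03 zaxis [-0.001  0.    -1.   ] F [ 0.5 -0.3  0.8] w 0.250 ff 0.0
turn wz 0.03; then (aligned) shift cm [ 4.5  -0.02 -0.09] now-axes [ 4.5  -0.01 -0.09]
```

View pics/w4.png

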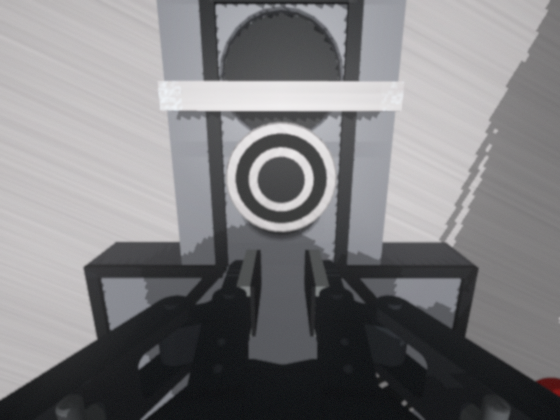

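The bearing lies flat at (282,178), with both fingers squarely behind it. I'll push.

```bash
python3 -m inch '[[0,0,0,1,0,-0.1,0.25],[0,0,0,0.8,0,0,0.25],[0,0,0,0.8,0,0,0.25],[0,0,0,0.7,0,0,0.25],[0,0,0,0.6,0,0,0.25],[0,0,0,0.6,0,0,0.25],[0,0,0,0.4,0,0,0.25],[0,0,0,0,0,0,0.25]]'; python3 st.py 56 0 34;python3 - <<'E'
from bench import ctrl
import cv2
a=ctrl.camera("wrist")["img"]
cv2.imwrite("pics/w5.png",a)
E
```

```text
t: 7.15
tcp_pos: [0.5101, -0.0865, 0.0343]
tool_rot: [-0.0, -0.217, 0.976, 0.0]
contact_force: [0.3, -0.4, -0.1]
width: 0.247
finger_force: 0.0
t 7.15 rack [48.8 -0.1 34.3] yaw err 0.03 zaxis [-0.  0. -1.] F [ 0.3 -0.4 -0.1] w 0.247 ff 0.0
turn wz 0.03; then (aligned) shift cm [ 0.72 -0.01  0.03] now-axes [ 0.72 -0.01  0.03]
```

View pics/w5.png

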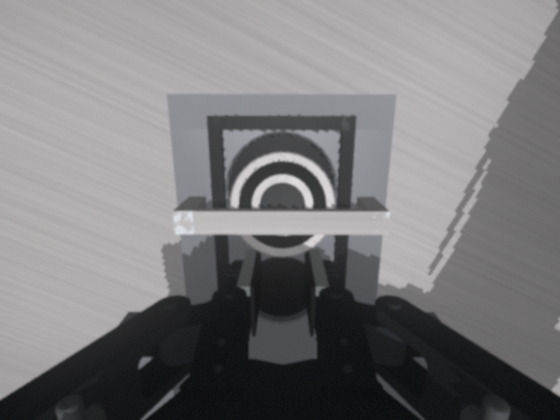

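The bearing is now partly under the strap, with its centre at (283,203). About 8 mm of the far pocket is still open at its far side, so I'll push gently on.

```bash
python3 -m inch '[[0,0,0,0.3,0,0,0.25],[0,0,0,0.2,0,0,0.25],[0,0,0,0.15,0,0,0.25],[0,0,0,0,0,0,0.25]]'; python3 st.py 57 0 34;python3 -m inch '[[0,0,0,0.1,0,0,0.25],[0,0,0,0.1,0,0,0.25],[0,0,0,0,0,0,0.25]]'; python3 st.py 57 0 34
```

```text
t: 7.6
tcp_pos: [0.5046, -0.0891, 0.0342]
tool_rot: [-0.0, -0.217, 0.976, 0.0]
contact_force: [-0.6, 0.8, -0.2]
width: 0.251
finger_force: 0.0
t 7.60 rack [54.9 -0.1 34.2] yaw err 0.04 zaxis [-0. -0. -1.] F [-0.6  0.8 -0.2] w 0.251 ff 0.0
turn wz 0.04; then (aligned) shift cm [ 0.21 -0.01  0.02] now-axes [ 0.21 -0.01  0.02]
t: 7.9
tcp_pos: [0.5029, -0.09, 0.0343]
tool_rot: [-0.0, -0.217, 0.976, -0.0]
contact_force: [1.3, 0.6, -0.2]
width: 0.252
finger_force: 0.1
t 7.90 rack [56.8 -0.  34.3] yaw err 0.05 zaxis [-0. -0. -1.] F [ 1.3  0.6 -0.2] w 0.252 ff 0.1
turn wz 0.05; then (aligned) shift cm [ 0.02 -0.    0.03] now-axes [ 0.02 -0.    0.03]
```

```bash
python3 -m inch '[[0,0,0,0.1,0,0,0.25],[0,0,0,0,0,0,0.25]]'; python3 st.py; python3 -m inch '[[0,0,0,0.1,0,0,0.25],[0,0,0,0,0,0,0.25]]'; python3 st.py; python3 - <<'E'
from bench import ctrl
import cv2
a=ctrl.camera("wrist")["img"]
cv2.imwrite("pics/w6.png",a)
E
```

```text
t: 8.1
tcp_pos: [0.502, -0.0904, 0.0343]
tool_rot: [0.0, -0.217, 0.976, 0.0]
contact_force: [1.0, -1.5, -0.2]
width: 0.249
finger_force: 0.2
t 8.10 rack [57.8 -0.  34.3] yaw err 0.05 zaxis [ 0.  0. -1.] F [ 1.  -1.5 -0.2] w 0.249 ff 0.2
t: 8.3
tcp_pos: [0.5015, -0.0907, 0.0344]
tool_rot: [0.0, -0.217, 0.976, -0.0]
contact_force: [1.2, 0.5, 0.4]
width: 0.25
finger_force: 0.5
t 8.30 rack [58.4  0.1 34.4] yaw err 0.05 zaxis [ 0.001  0.    -1.   ] F [1.2 0.5 0.4] w 0.250 ff 0.5
```

View pics/w6.png

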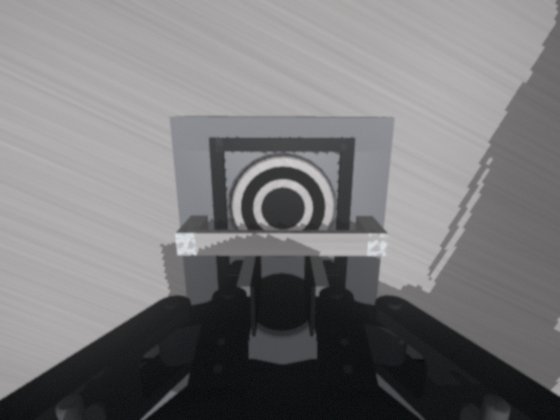

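The bearing's outer ring spans columns 230-336 with its far edge at row 155, and it fills the far pocket. I'll check its height against the projection.

```bash
python3 - <<'E'
from h import *
from bench import ctrl
c=ctrl.camera("wrist");r=np.load("rack.npy");t=np.linspace(0,2*np.pi,361)
im=c["img"];g=cv2.cvtColor(im,6)
print("row200",g[200,222:240],g[200,328:344]);print("col283",g[146:166,283])
for z in(.044,.038):
  for x in(.086,.088,.090):
    w=np.array([[*world((x+.0235*np.cos(a),.0235*np.sin(a)),r),z] for a in t])
    p=cv2.projectPoints(w,np.array(c["rvec"]),np.array(c["tvec"]),np.array(c["intrinsics"]),None)[0][:,0]
    print(z,x,p.min(0).round(1),p.max(0).round(1))
for y in(.025,-.025):  # pocket rim far
    print(cv2.projectPoints(np.array([[*world((.115,y),r),.033]]),np.array(c["rvec"]),np.array(c["tvec"]),np.array(c["intrinsics"]),None)[0].ravel())
E
```

```text
row200 [ 56  54  55  60  81 100 102  93  81  89 122 156 179 188 189 190 189 184] [190 190 187 181 165 142 120 106  94  73  59  54  57  57  57  57]
col283 [ 73  71  72  72  74  82  89  91  91 100 124 154 178 193 197 197 197 197
 194 179]
0.044 0.086 [228.2 169. ] [334.8 270. ]
0.044 0.088 [228.  164.3] [335.  266.1]
0.044 0.09 [227.8 159.5] [335.3 262.1]
0.038 0.086 [230.4 166.7] [332.8 264.1]
0.038 0.088 [230.2 162.2] [333.  260.3]
0.038 0.09 [230.  157.6] [333.2 256.5]
[225.82035953 152.73151652]
[337.27888124 152.73686085]
```

The ring width is about 101-102 px. The projection predicts 102.6 if it has dropped and 106.8 if it is still on deck, so it is home. Next I'll back off and fetch the small one.

```bash
python3 -m inch '[[0,0,0,-1.5,0,0,0.25],[0,0,0,-1.5,0,-1.5,0.25],[0,0,0,-1.5,0,-3,0.25],[0,0,0,-2.8,1.9,0,0.6],[0,0,0,-2.8,1.9,0,0.6],[0,0,0,-2.7,2,0,0.6],[0,0,0,0,0,0,0.6]]'; python3 -m inch '[[0,0,0,0,0,0,0.6]]'; python3 st.py -70 -58.5 35; python3 - <<'E'
from bench import ctrl
import cv2,pickle
c=ctrl.camera("wrist");pickle.dump(c,open("c7.pkl","wb"))
cv2.imwrite("pics/w7.png",c["img"])
E
```

```text
t: 9.1
tcp_pos: [0.5938, 0.0189, 0.0788]
tool_rot: [-0.0, -0.218, 0.976, 0.0]
contact_force: [-1.1, -0.2, 0.3]
width: 0.598
finger_force: 0.0
t: 9.2
tcp_pos: [0.5922, 0.0165, 0.0787]
tool_rot: [-0.001, -0.218, 0.976, -0.0]
contact_force: [0.2, 0.5, 0.1]
width: 0.599
finger_force: 0.0
t 9.20 rack [-69.1 -58.7  78.7] yaw err 0.11 zaxis [-0.001 -0.    -1.   ] F [0.2 0.5 0.1] w 0.599 ff 0.0
turn wz 0.11; then (aligned) shift cm [-0.09 -0.02  4.37] now-axes [-0.09 -0.02  4.37]
```

View pics/w7.png

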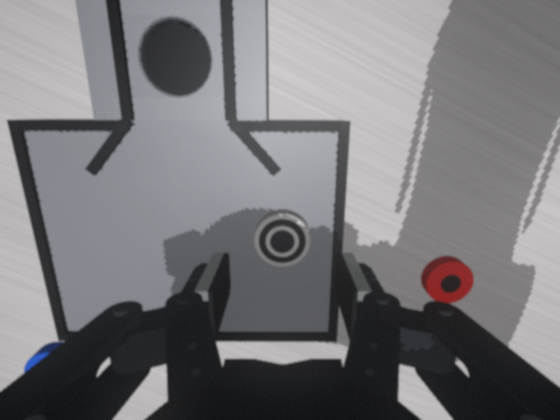

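The small bearing is at (282,240), centred between the fingertips at (222,260) and (345,260). I'll descend and grip.

```bash
python3 -m inch '[[0,0,0.1,-0.05,0,1.6,0.6],[0,0,0,0,0,1.6,0.6],[0,0,0,0,0,1.45,0.6],[0,0,0,0,0,0,0.45],[0,0,0,0,0,0,0.32],[0,0,0,0,0,0,0.32],[0,0,0,0,0,0,0.32],[0,0,0,0,0,0,0.32]]'; python3 st.py -35 0 32
```

```text
t: 10.05
tcp_pos: [0.5933, 0.0162, 0.0334]
tool_rot: [0.001, -0.216, 0.976, 0.0]
contact_force: [0.4, 0.7, -1.1]
width: 0.392
finger_force: 24.9
t 10.05 rack [-70.  -58.   33.4] yaw err -0.05 zaxis [ 0.001  0.    -1.   ] F [ 0.4  0.7 -1.1] w 0.392 ff 24.9
turn wz -0.05; then (aligned) shift cm [ 3.5  -5.8   0.14] now-axes [ 3.5  -5.81  0.14]
```

```bash
python3 -m inch '[[0,0,0,0.7,-1.15,0,0.32],[0,0,0,0.7,-1.15,0,0.32],[0,0,0,0.7,-1.15,0,0.32],[0,0,0,0.7,-1.15,0,0.32],[0,0,0,0.7,-1.2,0,0.32],[0,0,0,0,0,0,0.32],[0,0,0,0,0,0,0.32]]'; python3 -m inch '[[0,0,0,1,0,0,0.32],[0,0,0,1,0,0,0.32],[0,0,0,1,0,0,0.32],[0,0,0,0.9,0,0,0.32],[0,0,0,0.7,0,0,0.32],[0,0,0,0.5,0,0,0.32],[0,0,0,0,0,0,0.32],[0,0,0,0,0,0,0.32]]'; python3 st.py 33 0.3 33.4; python3 - <<'E'
from bench import ctrl
import cv2
cv2.imwrite("pics/w8.png",ctrl.camera("wrist")["img"])
E
```

```text
t: 10.75
tcp_pos: [0.5857, -0.0519, 0.0328]
tool_rot: [0.0, -0.216, 0.976, 0.0]
contact_force: [-0.9, 0.5, -0.8]
width: 0.39
finger_force: 24.9
t: 11.55
tcp_pos: [0.5397, -0.0727, 0.0329]
tool_rot: [0.0, -0.216, 0.976, -0.0]
contact_force: [0.6, 0.1, -0.6]
width: 0.39
finger_force: 24.9
t 11.55 rack [16.1 -0.1 32.9] yaw err -0.05 zaxis [ 0.  0. -1.] F [ 0.6  0.1 -0.6] w 0.390 ff 24.9
turn wz -0.05; then (aligned) shift cm [ 1.69 -0.04 -0.05] now-axes [ 1.69 -0.05 -0.05]
```

View pics/w8.png

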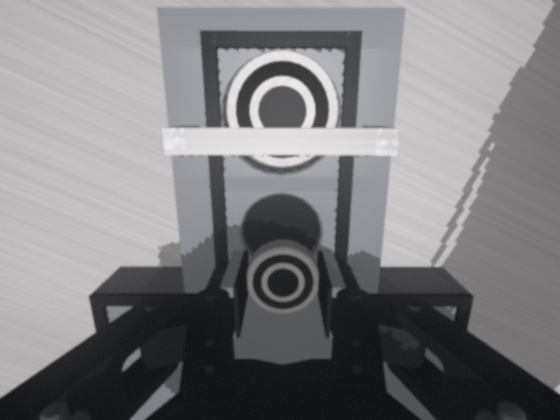

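The big bearing is home under the strap at (282,108). The small one is held at (284,281), just short of its pocket at about (282,225). That was my 11th picture, one over the allowed 10, so I'll check by numbers only from here. Next I'll advance over the pocket and release.

```bash
python3 -m inch '[[0,0,0,0.6,-0.02,0,0.32],[0,0,0,0.6,0,0,0.32],[0,0,0,0.5,0,0,0.32],[0,0,0,0,0,0,0.32],[0,0,0,0,0,0,0.6],[0,0,0,0,0,0,0.6],[0,0,0,0,0,0,0.6],[0,0,0,0,0,0,0.6]]'; python3 st.py 33 0.3 33.4; cat > chk.py <<'E'
from h import *
from bench import ctrl
c=ctrl.camera("wrist");r=np.load("rack.npy");g=cv2.cvtColor(c["img"],6)
P=lambda w:cv2.projectPoints(np.array(w,float),np.array(c["rvec"]),np.array(c["tvec"]),np.array(c["intrinsics"]),None)[0][:,0]
t=np.linspace(0,2*np.pi,361)
for x,R,zs in((.033,.0175,(.041,.035)),(.088,.0235,(.044,.038))):
  for z in zs:
    p=P([[*world((x+R*np.cos(a),R*np.sin(a)),r),z] for a in t]);u0,v0=p.mean(0)
    print(x,z,"ctr",p.mean(0).round(1),"size",np.ptp(p,axis=0).round(1),"min",p.min(0).round(1))
  v=int(v0);u=int(u0);h=int(np.ptp(p[:,0])/2)+9
  print("rows");[print(vv,list(g[vv,u-h:u-h+20]),list(g[vv,u+h-20:u+h])) for vv in(v-4,v,v+4)]
  print("col",v-h,list(g[v-h:v+h+1:1,u]))
E
python3 chk.py
```

```text
t: 12.4
tcp_pos: [0.5243, -0.08, 0.0328]
tool_rot: [0.0, -0.216, 0.976, -0.0]
contact_force: [0.9, 0.6, 0.2]
width: 0.597
finger_force: 0.0
t 12.40 rack [33.1 -0.  32.8] yaw err -0.05 zaxis [ 0.  0. -1.] F [0.9 0.6 0.2] w 0.597 ff 0.0
turn wz -0.05; then (aligned) shift cm [-0.01 -0.03 -0.06] now-axes [-0.01 -0.03 -0.06]
0.033 0.041 ctr [281.4 276.1] size [74.4 66.9] min [244.2 242.2]
0.033 0.035 ctr [281.5 270.1] size [71.7 64.8] min [245.6 237.3]
rows
266 [np.uint8(88), np.uint8(86), np.uint8(86), np.uint8(82), np.uint8(77), np.uint8(72), np.uint8(65), np.uint8(54), np.uint8(51), np.uint8(67), np.uint8(94), np.uint8(112), np.uint8(122), np.uint8(128), np.uint8(126), np.uint8(117), np.uint8(93), np.uint8(60), np.uint8(41), np.uint8(37)] [np.uint8(38), np.uint8(39), np.uint8(38), np.uint8(42), np.uint8(54), np.uint8(82), np.uint8(111), np.uint8(125), np.uint8(127), np.uint8(125), np.uint8(119), np.uint8(103), np.uint8(84), np.uint8(68), np.uint8(66), np.uint8(72), np.uint8(78), np.uint8(85), np.uint8(86), np.uint8(88)]
270 [np.uint8(85), np.uint8(87), np.uint8(85), np.uint8(85), np.u
[... 5431 characters left out ...]
p.uint8(187), np.uint8(200), np.uint8(201), np.uint8(201), np.uint8(200), np.uint8(198), np.uint8(199), np.uint8(198), np.uint8(198), np.uint8(199), np.uint8(201), np.uint8(202), np.uint8(201), np.uint8(201), np.uint8(201), np.uint8(203), np.uint8(203), np.uint8(203), np.uint8(204), np.uint8(205), np.uint8(207), np.uint8(206), np.uint8(204), np.uint8(202), np.uint8(200), np.uint8(196), np.uint8(195), np.uint8(195), np.uint8(191), np.uint8(176), np.uint8(146), np.uint8(109), np.uint8(82), np.uint8(80), np.uint8(94), np.uint8(108), np.uint8(124), np.uint8(132), np.uint8(136), np.uint8(137), np.uint8(135), np.uint8(135), np.uint8(135), np.uint8(137), np.uint8(135), np.uint8(134), np.uint8(135)]
```

```bash
python3 - <<'E'
import cv2,numpy as np
from bench import ctrl
def w(g,cu,v,ths=85):  # widest black-seal (outer) span: transitions bright ring -> inner side
    row=g[v].astype(float);
    L=cu-20-np.argmax(row[cu-20::-1]>ths) if 0 else None
    u=np.arange(cu-45,cu+46);s=row[u];up=np.where((s[:-1]<ths)!=(s[1:]<ths))[0]
    return [round(float(u[i]+(ths-s[i])/(s[i+1]-s[i])),1) for i in up]
a=cv2.imread("pics/w8.png",0);b=cv2.cvtColor(ctrl.camera("wrist")["img"],6)
for v in range(278,288,4):print("held",v,w(a,284,v))
for v in range(268,280,4):print("now",v,w(b,282,v))
E
python3 -m inch '[[0,0,0,0,0,-1.5,0.6],[0,0,0,0,0,-2.5,0.6],[0,0,0,-1,0,-3,0.6],[0,0,0,-2,0,-3,0.6],[0,0,0,-2,0,0,0.6],[0,0,0,0,0,0,0.6],[0,0,0,0,0,0,0.6]]'
python3 - <<'E'
from h import *
from bench import ctrl
r=np.load("rack.npy")
for n in("top","wrist"):
  c=ctrl.camera(n);cv2.imwrite(f"pics/{n}9.png",c["img"]);b=cv2.cvtColor(c["img"],6)
  P=lambda w:cv2.projectPoints(np.array([w],float),np.array(c["rvec"]),np.array(c["tvec"]),np.array(c["intrinsics"]),None)[0].ravel().round(1)
  for x,R,zs in((.033,.0175,(.041,.035)),(.088,.0235,(.044,.038))):
    for z in zs: print(n,x,z,P([*world((x,0),r),z]),"width",np.linalg.norm(P([*world((x,R),r),z])-P([*world((x,-R),r),z])))
  if n=="wrist":
    q=cv2.HoughCircles(cv2.GaussianBlur(b,(3,3),0),cv2.HOUGH_GRADIENT,1,6,param1=120,param2=22,minRadius=8,maxRadius=50)
    print(q[0][:14].round(1) if q is not None else q)
E
python3 st.py
```

```text
held 278 [246.8, 252.5, 261.4, 267.5, 297.7, 303.8, 312.7, 318.1]
held 282 [246.9, 252.2, 261.0, 266.7, 298.2, 304.3, 312.9, 317.8]
held 286 [247.1, 252.6, 261.3, 267.2, 297.8, 303.7, 312.5, 317.6]
now 268 [239.5, 246.4, 252.7, 261.3, 267.9, 295.1, 301.9, 310.5, 317.5, 322.5]
now 272 [240.0, 245.7, 252.1, 260.5, 266.5, 296.5, 302.8, 311.1, 318.4, 322.0]
now 276 [241.0, 245.5, 252.3, 260.5, 266.4, 296.8, 302.9, 311.2, 318.8, 322.0]
t: 13.2
tcp_pos: [0.5691, -0.0588, 0.1321]
tool_rot: [-0.001, -0.216, 0.976, 0.0]
contact_force: [-1.0, 0.4, -0.9]
width: 0.601
finger_force: 0.0
top 0.033 0.041 [322.  254.4] width 15.206906325745535
top 0.033 0.035 [321.7 254.6] width 15.116877984557531
top 0.088 0.044 [332.9 276.3] width 20.61698329048167
top 0.088 0.038 [332.6 276.3] width 20.483163818121486
wrist 0.033 0.041 [281.2 149. ] width 48.200103734328195
wrist 0.033 0.035 [281.2 148.2] width 47.10000000000002
wrist 0.088 0.044 [281.   66.2] width 70.30028449444569
wrist 0.088 0.038 [281.   67.5] width 68.50007299266184
[[281.5 148.5  23.6]
 [281.5  70.5  36. ]
 [276.5  50.5  42.7]
 [287.5  62.5  39.4]
 [278.5 141.5  22.1]
 [286.5 143.5  21.3]
 [275.5  66.5  27.2]
 [294.5  65.5  32.7]
 [277.5  58.5  29.4]
 [475.5 300.5  17.4]
 [274.5 153.5  17.7]
 [283.5  77.5  28.2]
 [281.5  46.5  22.4]
 [273.5 146.5  18.5]]
t 13.30 rack [-1.580e+01 -1.000e-01  1.321e+02] yaw err -0.06 zaxis [-0.002 -0.    -1.   ] F [-0.4 -0.  -0.2] w 0.602 ff 0.0
```

The width ratio leaves it unclear whether the small bearing has seated. I'll probe its top height lightly with shut fingers: 35 mm means home, 41 mm means not.

```bash
python3 -m inch '[[0,0,0,2.4,0,0,0],[0,0,0,2.5,0,0,0],[0,0,0,0,0,2.5,0],[0,0,0,0,0,2.5,0],[0,0,0,0,0,2,0],[0,0,0,0,0,1.4,0],[0,0,0,0,0,0,0],[0,0,0,0,0,0,0]]'; python3 st.py; for i in 1; do :; done; python3 -m inch '[[0,0,0,0,0,0.2,0],[0,0,0,0,0,0,0]]'; python3 st.py;  python3 -m inch '[[0,0,0,0,0,0.2,0],[0,0,0,0,0,0,0]]'; python3 st.py
```

```text
t: 14.1
tcp_pos: [0.5248, -0.0799, 0.0491]
tool_rot: [-0.0, -0.216, 0.976, -0.0]
contact_force: [-0.7, 0.3, 0.4]
width: -0.006
finger_force: 0.0
t 14.10 rack [32.7  0.1 49.1] yaw err -0.05 zaxis [-0. -0. -1.] F [-0.7  0.3  0.4] w -0.006 ff 0.0
t: 14.3
tcp_pos: [0.5255, -0.0796, 0.0474]
tool_rot: [0.001, -0.216, 0.976, -0.0]
contact_force: [0.0, 0.9, -0.6]
width: -0.002
finger_force: 0.0
t 14.30 rack [31.9  0.1 47.4] yaw err -0.05 zaxis [ 0.001  0.    -1.   ] F [ 0.   0.9 -0.6] w -0.002 ff 0.0
t: 14.5
tcp_pos: [0.5251, -0.0796, 0.0448]
tool_rot: [0.0, -0.216, 0.976, 0.0]
contact_force: [0.3, 0.9, -0.8]
width: 0.001
finger_force: 0.0
t 14.50 rack [32.3 -0.1 44.8] yaw err -0.05 zaxis [ 0.  0. -1.] F [ 0.3  0.9 -0.8] w 0.001 ff 0.0
```

```bash
python3 -m inch '[[0,0,0,0,0,0.2,0],[0,0,0,0,0,0.1,0],[0,0,0,0,0,0,0]]'; python3 st.py; python3 -m inch '[[0,0,0,0,0,0.15,0],[0,0,0,0,0,0,0]]'; python3 st.py;  python3 -m inch '[[0,0,0,0,0,0.15,0],[0,0,0,0,0,0,0]]'; python3 st.py
```

```text
t: 14.8
tcp_pos: [0.5249, -0.0796, 0.0416]
tool_rot: [-0.0, -0.216, 0.976, 0.0]
contact_force: [0.7, -1.1, 0.1]
width: 0.0
finger_force: 0.0
t 14.80 rack [32.4 -0.1 41.6] yaw err -0.05 zaxis [-0. -0. -1.] F [ 0.7 -1.1  0.1] w 0.000 ff 0.0
t: 15.0
tcp_pos: [0.525, -0.0796, 0.0401]
tool_rot: [-0.0, -0.216, 0.976, 0.0]
contact_force: [0.1, 0.0, -0.1]
width: 0.003
finger_force: 0.0
t 15.00 rack [32.4 -0.1 40.1] yaw err -0.05 zaxis [-0.  0. -1.] F [ 0.1  0.  -0.1] w 0.003 ff 0.0
t: 15.2
tcp_pos: [0.5254, -0.0796, 0.0391]
tool_rot: [0.0, -0.216, 0.976, -0.0]
contact_force: [-1.0, -0.5, 2.3]
width: -0.001
finger_force: 1.3
t 15.20 rack [32.   0.1 39.1] yaw err -0.04 zaxis [ 0.001 -0.    -1.   ] F [-1.  -0.5  2.3] w -0.001 ff 1.3
```

Contact comes at about 39.4 mm. That is neither height, so it is most likely tilted, with its trailing edge still on the rim. I'll push it on from behind.

```bash
python3 -m inch '[[0,0,0,0,0,-1.5,0],[0,0,0,-2,0,-0.5,0.2],[0,0,0,-2.3,0,0,0.2],[0,0,0,0,0,1,0.2],[0,0,0,0,0,1.5,0.2],[0,0,0,0,0,0,0.2],[0,0,0,0,0,0,0.2]]'; python3 st.py -1 0 34
```

```text
t: 15.9
tcp_pos: [0.5635, -0.0617, 0.0336]
tool_rot: [-0.001, -0.216, 0.976, -0.0]
contact_force: [-0.9, -0.4, -0.4]
width: 0.201
finger_force: 0.0
t 15.90 rack [-10.1  -0.   33.6] yaw err -0.05 zaxis [-0.001 -0.    -1.   ] F [-0.9 -0.4 -0.4] w 0.201 ff 0.0
turn wz -0.05; then (aligned) shift cm [ 0.91 -0.   -0.04] now-axes [ 0.91 -0.   -0.04]
```

```bash
cat > ell.py <<'E'
# fit ellipse to small bearing's seal outline in the wrist image
from h import *
from bench import ctrl
c=ctrl.camera("wrist");g=cv2.cvtColor(c["img"],6);r=np.load("rack.npy")
P=lambda w:cv2.projectPoints(np.array([w],float),np.array(c["rvec"]),np.array(c["tvec"]),np.array(c["intrinsics"]),None)[0].ravel()
for z in(.041,.035):
    p=P([*world((.033,0),r),z]);print(z,p.round(1),"w",np.linalg.norm(P([*world((.033,.0175),r),z])-P([*world((.033,-.0175),r),z])).round(1),"h",np.linalg.norm(P([*world((.0505,0),r),z])-P([*world((.0155,0),r),z])).round(1))
for th in(85,105):
    cs,_=cv2.findContours((g>th).astype(np.uint8),cv2.RETR_LIST,cv2.CHAIN_APPROX_NONE)
    for k in cs:
        if len(k)>40:
            e=cv2.fitEllipse(k)
            if abs(e[0][0]-p[0])<8 and abs(e[0][1]-p[1])<18 and max(e[1])<100:print(th,np.round(e[0],1),np.round(e[1],1),round(e[2]))
E
python3 ell.py; python3 -m inch '[[0,0,0,0.5,0,0,0.2],[0,0,0,0.4,0,0,0.2],[0,0,0,0.2,0,0,0.2],[0,0,0,0,0,0,0.2]]';python3 st.py;python3 ell.py
```

```text
0.041 [281.2 186.6] w 80.6 h 79.0
0.035 [281.2 183.7] w 77.4 h 76.0
85 [281.4 185.8] [47.7 48.2] 172
85 [281.4 185.6] [62.4 62.7] 132
105 [281.2 185.9] [31.6 31.8] 117
105 [281.4 185.7] [46.9 47.2] 12
105 [281.4 185.6] [63.2 63.5] 133
105 [281.5 184.2] [82.4 88.9] 171
t: 16.35
tcp_pos: [0.5538, -0.0663, 0.0341]
tool_rot: [0.0, -0.216, 0.976, 0.0]
contact_force: [-0.1, 0.9, -0.6]
width: 0.198
finger_force: 0.0
t 16.35 rack [ 0.6  0.  34.1] yaw err -0.07 zaxis [ 0.  0. -1.] F [-0.1  0.9 -0.6] w 0.198 ff 0.0
0.041 [281.4 209.8] w 78.6 h 75.3
0.035 [281.4 206.1] w 75.5 h 72.6
85 [280.6 209.1] [27.1 29.5] 143
85 [281.7 208.1] [45.9 46.6] 120
85 [281.6 208.5] [61.  61.4] 177
85 [281.8 205.8] [80. 84.] 168
105 [281.5 208.5] [31.  31.3] 133
105 [281.7 208.2] [45.  45.6] 112
105 [281.7 208.6] [61.8 62.5] 178
105 [281.6 204.1] [80.1 82.4] 167
```

```bash
for i in 1; do python3 -m inch '[[0,0,0,0.2,0,0,0.2],[0,0,0,0,0,0,0.2]]'; python3 st.py;  python3 -m inch '[[0,0,0,0.15,0,0,0.2],[0,0,0,0,0,0,0.2]]'; python3 st.py; python3 -m inch '[[0,0,0,0.15,0,0,0.2],[0,0,0,0,0,0,0.2]]'; python3 st.py; done | grep rack; python3 ell.py
```

```text
t 16.60 rack [ 2.5 -0.  33.8] yaw err -0.05 zaxis [-0. -0. -1.] F [0.  0.4 0.1] w 0.199 ff 0.0
t 16.80 rack [ 3.9 -0.  33.7] yaw err -0.05 zaxis [-0. -0. -1.] F [-0.7  0.3 -0.1] w 0.202 ff 0.0
t 17.00 rack [ 5.4 -0.  33.8] yaw err -0.05 zaxis [-0.  0. -1.] F [-0.5  0.7 -1.2] w 0.202 ff 0.0
0.041 [281.2 220.3] w 78.0 h 74.1
0.035 [281.3 216.1] w 75.0 h 71.5
85 [282.4 218.5] [29.4 30.6] 77
85 [282.6 217.1] [42.  44.9] 94
85 [282.4 217.6] [57.7 60. ] 84
85 [281.7 213.5] [78.1 79.9] 155
105 [282.4 218.6] [30.9 31.4] 61
105 [282.6 217.1] [40.6 43.9] 95
105 [282.4 217.7] [59.  61.1] 85
```

The ellipse now matches a flat, dropped disc (60×58, expected 61×58). I'll confirm with the touch probe.

```bash
python3 -m inch '[[0,0,0,-1.2,0,0,0.2],[0,0,0,0,0,-2,0.1],[0,0,0,2,0,-0.5,0],[0,0,0,2,0,0,0],[0,0,0,0,0,1,0],[0,0,0,0,0,0.8,0],[0,0,0,0,0,0,0]]' >/dev/null; python3 st.py; python3 -m inch '[[0,0,0,0,0,0.1,0],[0,0,0,0,0,0.1,0],[0,0,0,0,0,0,0]]'>/dev/null; python3 st.py;
```

```text
t 17.75 rack [33.5 -0.4 39.2] yaw err -0.05 zaxis [-0.003 -0.    -1.   ] F [-0.7  0.7 -0.2] w 0.000 ff 0.0
t 18.05 rack [33.  -0.  38.7] yaw err -0.04 zaxis [ 0. -0. -1.] F [-0.2 -0.5 -0.6] w 0.000 ff 0.0
```

```bash
python3 -m inch '[[0,0,0,0,0,0.12,0],[0,0,0,0,0,0,0]]'>/dev/null; python3 st.py;python3 -m inch '[[0,0,0,0,0,0.12,0],[0,0,0,0,0,0,0]]'>/dev/null; python3 st.py;python3 -m inch '[[0,0,0,0,0,0.08,0],[0,0,0,0,0,0,0]]'>/dev/null; python3 st.py
```

```text
t 18.25 rack [33.3 -0.1 37.5] yaw err -0.05 zaxis [-0.  0. -1.] F [-0.5 -0.4 -0. ] w 0.003 ff 0.0
t 18.45 rack [33.4 -0.1 36.3] yaw err -0.05 zaxis [-0.  0. -1.] F [-0.2 -0.3 -0.3] w 0.001 ff 0.0
t 18.65 rack [33.4 -0.1 35.5] yaw err -0.05 zaxis [-0.  0. -1.] F [-0.5  0.4  0.3] w 0.002 ff 0.0
```

The fingers go freely down to 35.5 mm, so the small bearing is home and flat. I'll probe the big bearing's near edge the same way, 38 mm being home and 44 mm not.

```bash
python3 -m inch '[[0,0,0,0,0,-1.2,0],[0,0,0,1.3,0,0,0],[0,0,0,1.3,0,0,0],[0,0,0,0,0,0,0],[0,0,0,0,0,0.4,0],[0,0,0,0,0,0,0]]'>/dev/null; python3 st.py;python3 -m inch '[[0,0,0,0,0,0.15,0],[0,0,0,0,0,0,0]]'>/dev/null; python3 st.py;python3 -m inch '[[0,0,0,0,0,0.15,0],[0,0,0,0,0,0,0]]'>/dev/null; python3 st.py;python3 -m inch '[[0,0,0,0,0,0.12,0],[0,0,0,0,0,0,0]]'>/dev/null; python3 st.py
```

```text
t 19.25 rack [59.7 -0.2 43. ] yaw err -0.06 zaxis [-0.001  0.    -1.   ] F [-0.  -0.6  0. ] w 0.003 ff 0.0
t 19.45 rack [59.3 -0.1 41.7] yaw err -0.05 zaxis [-0.001 -0.    -1.   ] F [-0.1 -0.1 -0. ] w -0.002 ff 0.0
t 19.65 rack [59.3 -0.1 40.3] yaw err -0.05 zaxis [-0.  0. -1.] F [ 0.4 -0.5 -0.4] w -0.004 ff 0.0
t 19.85 rack [59.4 -0.1 39.2] yaw err -0.05 zaxis [-0. -0. -1.] F [-0.6 -0.1  0.5] w -0.001 ff 0.0
```

Nothing touched down to 39.2 mm, so the big bearing is seated too. I'll retreat and hand in.

```bash
python3 -m inch '[[0,0,0,-0.3,0,-1,0],[0,0,0,-1,0,-3,0],[0,0,0,-1,0,-4,0],[0,0,0,0,0,-4,0],[0,0,0,0,0,0,0],[0,0,0,0,0,0,0]]'; python3 - <<'E'
from bench import ctrl
print(ctrl.hand_in())
E
```

```text
t: 20.45
tcp_pos: [0.5223, -0.0811, 0.1611]
tool_rot: [0.002, -0.216, 0.976, -0.0]
contact_force: [-0.4, 0.0, -1.4]
width: 0.002
finger_force: 0.0
the job is handed in; nothing more can be done
None
```

The job is handed in at about 20 s: the big bearing went into the far pocket first, then the small one into the near pocket; touch probes and ring-size checks indicate both are home and flat, no verdict was returned, and I viewed 11 pictures, one over the limit of 10.

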